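# Unstack the sensory pieces onto their places

## Task

Take the two little stacks apart and put each piece on its own place: the clear cube in the middle of the square black pad, the steel chime bar lengthwise across both rests of its stand and centred on it, the blue puck flat in the middle of the round cork pad, and the yellow wheel down over the white post, flat on its red base. Set each piece down rather than dropping it, and leave the oak shaker and the green arch where they stand.

Things in the scene. Friction and masses are not known exactly. Their poses are not given: they have to be found in the camera images.
- puck_mid (a point): blue silicone puck with rings of raised dots on top, 64 mm across, 34 mm high, lying flat with its axis vertical; the point is its centre, 17 mm above its underside. It starts on the table with the cube or the bar lying on it.
- wheel_mid (a point): yellow plastic spinner wheel: a plain thick ring 64 mm across, 34 mm high, with a 32 mm hole right through; it lies flat; the point is its centre, 17 mm above its underside. It starts on the table with the cube or the bar (whichever is not on the puck) lying on it.
- cube_mid (a point): clear acrylic cube, 42 mm on each side, with a red ball (30 mm across) set in its middle; x and y are along its sides; the point is its centre. It starts lying flat on top of the puck or the wheel.
- bar_mid (a point): steel chime bar, 120 mm long (its x), 26 mm wide (its y), 14 mm high, lying flat; the point is its centre, 7 mm above its underside. It starts lying flat on top of the puck or the wheel.
- round_seat (a point): place of the puck: round cork pad 88 mm across and 8 mm high with a thin blue circle on it, fixed to the table; the point is the centre of its top.
- square_seat (a point): place of the cube: square black rubber pad, 72 mm on each side, 8 mm high, fixed to the table; the point is the centre of its top; x and y are along its sides.
- chime_seat (a point): place of the chime bar: dark wooden stand 140 mm long (its x) and 50 mm wide (its y), fixed to the table, with two grey cross rests (each 46 mm long across y, 14 mm wide, at x = +42 and -42 mm) whose tops are 20 mm above the table and 12 mm above the stand's base board; the point is midway between the rests at the height of their tops. The bar lies along x over both rests.
- post_seat (a point): place of the wheel: round red base 88 mm across and 8 mm high, fixed to the table, with an upright white post 12 mm thick in its middle whose tip is 40 mm above the base's top (48 mm above the table); the point is the centre of the base's top, at the foot of the post. The wheel lies flat on the base with the post through its hole.
- shaker_mid (a point): bystander: small loose waisted oak shaker standing upright, 38 mm across, 58 mm high; the point is its centre. To be left alone.
- arch_mid (a point): bystander: small loose green wooden arch block, 70 mm long (its y), 26 mm deep (its x), 42 mm high; the point is its centre. To be left alone.
Mind the look-alikes: they are no part of the job. There is more than one size of the part that bears post_seat; the job needs the middle-sized.

How it is judged (in metres and radians):
At the end, for the whole second after the job is handed in: Puck, cube and wheel lie flat on their own places, within 12 mm of the centre and 4 mm of resting height, the post through the wheel; the bar lies on both rests within 15 mm along, 10 mm across, 3 mm in height and 0.15 rad of the stand; all slower than 0.02 m/s (horizontal distance between puck_mid and round_seat below 0.012 m and z of puck_mid in the frame of round_seat between 0.013 and 0.021 m and horizontal distance between cube_mid and square_seat below 0.012 m and z of cube_mid in the frame of square_seat between 0.017 and 0.025 m and horizontal distance between wheel_mid and post_seat below 0.012 m and z of wheel_mid in the frame of post_seat between 0.013 and 0.021 m and x of bar_mid in the frame of chime_seat between -0.015 and 0.015 m and y of bar_mid in the frame of chime_seat between -0.01 and 0.01 m and z of bar_mid in the frame of chime_seat between 0.004 and 0.01 m and angle between the x axis of bar_mid and the x axis of chime_seat, either way round below 0.15 rad and linear speed of each of puck, cube, wheel, bar below 0.02 m/s); the robot touches nothing.
It fails at once if a piece is dropped or flung (faster than 0.7 m/s out of the fingers, a fall of about 25 mm) ((contact force between the fingers and puck below 0.02 N and linear speed of puck above 0.7 m/s) or (contact force between the fingers and cube below 0.02 N and linear speed of cube above 0.7 m/s) or (contact force between the fingers and wheel below 0.02 N and linear speed of wheel above 0.7 m/s) or (contact force between the fingers and bar below 0.02 N and linear speed of bar above 0.7 m/s)).
It fails at once if the shaker is moved by more than 20 mm (distance of shaker_mid from where it was at the start of the episode above 0.02 m).
It fails at once if the arch is moved by more than 20 mm (distance of arch_mid from where it was at the start of the episode above 0.02 m).
It also fails if it takes over 109 s, if anything falls off the work surface, if the arm or the gripper's body presses on something with over 40 N, if the wrist force passes 120 N, or if a joint passes its speed limit or range.

## Robot

A 6-joint arm with a two-finger parallel gripper is mounted at the origin on the work surface. World frame = base frame: x ahead of the robot, y to its left, z up, the work surface at z = 0. Lengths are in m, angles in degrees, forces in N, time in s.
With the tool pointing down it reaches from about 0.4 to 0.825 m from the base axis. Payload 7 kg.
Tool frame: the origin (TCP) lies at the very end of the fingers, on their centre line; the grasp point (between the pads) lies 19 mm behind it (ctrl.grip_point_offset is the distance from the TCP to the grasp point, in m); x points along the fingers, z is the direction in which the jaws open and shut, and the axes are right-handed (so a half turn about x gives the same grasp; the last joint's range is limited). The gripper opens to 88 mm and grips with 3 to 60 N. Pads are 19 mm wide; open, the fingers measure 130 mm over their backs; the gripper's body (78 mm by 193 mm) begins 47 mm behind the grasp point.
Start: joints at [-56.03, 20.546, 0.682, 0, -70.136, -16.507], TCP at [0.203, -0.644, 0.227] pointing down, gripper open.
Joint ranges: [-176.03, 176.03], [-82.01, 121.73], [-58.28, 71.71], [-173.87, 95.51], [-174.79, -0.11], [-173.66, 173.66]. Speed limits (degrees/s): [136.94, 136.94, 172.46, 180, 180, 180].

## Interface

Orientations are given as [roll, pitch, yaw] about the fixed x, y, z axes, in that order (R = Rz(yaw) Ry(pitch) Rx(roll)).
In Python, from plant import get_obs, snapshot, calibration, close_job, ctrl gives the robot as it stands.
- The arm moves only by the tool move_arm, never from a script. Its argument "commands" is a list that holds one entry, the list of rows, each a list of 4 numbers: the shift along the tool's x, y, z in cm, then the turn about the tool's x in rad. In form: [[[dx, dy, dz, spin], ...]]. A call has 1 to 8 rows; each row shifts and turns the commanded pose from where the row before left it, along the tool's axes as they then stand; what a row does not reach is not made up. A row lasts 1/10 s, in which the tool goes at most 50 mm and 8.59 degrees, less where a joint would pass 70% of its speed; a pose out of reach is approached as far as the arm can. A call with a gripper value outside its range is refused whole. "jaw" is the finger opening in cm, from 0 to 8.76, set as the call begins (left out, the last holds). The fingers move at their own pace and stop on an object; the grip force is fixed at half the most. Time passes only in rows, so rows that do not move let the fingers close. It gives the time, the measured TCP pose, the force and the opening at its end, in the units of the state.
- get_obs(): the state, without advancing time (a new reading comes with each control period).
- snapshot(name): name is "scene" or "top"; returns (picture, depth): 400x640x3 uint8, red, green, blue; 400x640 float32, m along the optical axis (not along the pixel's ray), 0 where there is no reading.
- calibration(name): a dict with "mtx" (3x3 intrinsics, pixels), "T" (4x4, takes a point from camera to world coordinates). Camera axes: x right, y up, looking along -z (the intrinsics and any distortion apply to the point x, -y, -z); pixel columns grow to the right and rows downward; lengths in m; the calibration is good to about 2 mm. A picture is of the moment at which its call begins. calibration takes no time and is no camera call.
- close_job(): hands the job in, once; it reports no verdict.
The state is a dict: "clock": time; "joint_pos": joint angles; "qvel": joint speeds; "tau": joint torques, N m; "tool_pos": TCP position; "orientation": TCP orientation; "force": force on the tool from outside, world axes, zero at the start; "moment": the same for the moment, N m; "opening": finger opening in m.
Only numpy, scipy, OpenCV 4.12 (cv2) and the standard library are available. Lean on these libraries where they do the work, as an engineer would, in place of code of your own. Each camera call takes 0.05 s, during which the arm holds its last target. There are 200 camera calls.

## Working session

There is one attempt and no reset: what is moved stays moved. The work goes in short steps, Python scripts to look and compute and a tool call to move; the robot and the scene stay as the last step left them, time stands still between calls to the robot, and variables do not carry over. Pictures are saved under pics/ and viewed, about 12 in all and at most 16, crops included, and the job is handed in when it is done.

Besides the shell and the picture viewer there is one more tool, called after "Call:" by a JSON object that holds its "name" and its "arguments", one argument or row to a line. move_arm: Moves the arm, as the interface text tells. Its arguments: {"type":"object","properties":{"commands":{"type":"array"},"jaw":{"type":"number"}},"required":["commands"]}

```bash
mkdir -p pics; ls; python3 - <<'E'
from plant import *
import cv2,numpy as np
print(get_obs())
for n in("scene","top"):
    p,d=snapshot(n);c=calibration(n);np.savez(f"/tmp/{n}0.npz",p=p,d=d,**{k:c[k] for k in("mtx","T")})
    print(n,c)
    cv2.imwrite(f"pics/{n}0.png",p[:,:,::-1])
E
```

```text
pics
{'clock': 0.0, 'joint_pos': array([-5.60304536e+01,  2.05920408e+01,  6.33234791e-01, -1.94573101e-02,
       -7.01368505e+01, -1.65061672e+01]), 'qvel': array([ 0.03053739, -0.09201825,  0.04703295,  0.07370911, -0.09641614,
        0.07680221]), 'tau': array([ 4.92872332e-04, -5.82720244e+01,  2.93052399e+01,  6.99735001e+00,
        6.73428556e-03, -2.09383011e-04]), 'tool_pos': array([ 0.20237416, -0.64342506,  0.22561386]), 'orientation': array([  5.68246224,  89.90260981, 113.13921509]), 'force': array([ 0.34562622, -0.48299664, -0.29835565]), 'moment': array([-0.03488119,  0.00537791, -0.03578137]), 'opening': 0.08738084399922258}
scene {'mtx': array([[366.40511687,   0.        , 319.77639641],
       [  0.        , 366.40511687, 198.50295092],
       [  0.        ,   0.        ,   1.        ]]), 'T': array([[ 0.74039728, -0.41893876,  0.52564455,  1.01700429],
       [ 0.67214793,  0.45517846, -0.58397751, -0.63608922],
       [ 0.00538874,  0.78568625,  0.61860171,  0.69805236],
       [ 0.        ,  0.        ,  0.        ,  1.        ]])}
top {'mtx': array([[370.86276942,   0.        , 316.25341365],
       [  0.        , 370.86276942, 202.50668717],
       [  0.        ,   0.        ,   1.        ]]), 'T': array([[-0.00154423,  0.99730014, -0.07341687,  0.42247361],
       [-0.99996093, -0.00217905, -0.00856736, -0.05400613],
       [-0.00870421,  0.07340077,  0.99726454,  0.93470392],
       [ 0.        ,  0.        ,  0.        ,  1.        ]])}
```

View pics/top0.png

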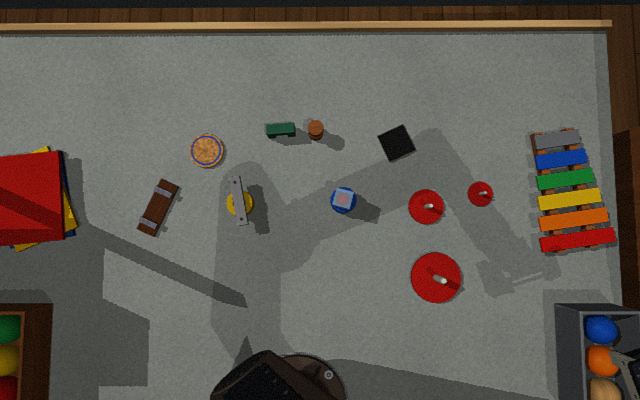

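View pics/scene0.png

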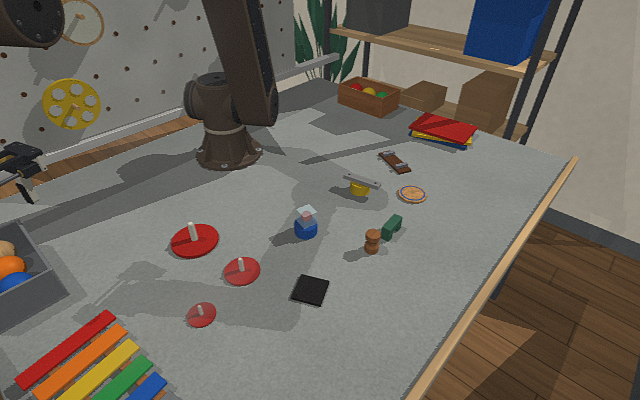

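Top view: cube on the blue puck at (343,200), bar on the yellow wheel at (239,203), cork pad (207,151), black pad (396,143), stand (158,208), middle red base (427,207), arch (281,129) and shaker (316,130). Next I measure them using colour and depth.

```bash
cat > h.py <<'E'
import numpy as np,cv2
from plant import snapshot,calibration,get_obs
def shot(n,save=None):
    p,d=snapshot(n);c=calibration(n)
    if save: cv2.imwrite(f"pics/{save}.png",p[:,:,::-1])
    return p,d,c["mtx"],c["T"]
def ray(uv,K,T,z):
    uv=np.atleast_2d(uv).astype(float)
    r=np.c_[(uv[:,0]-K[0,2])/K[0,0],-(uv[:,1]-K[1,2])/K[1,1],-np.ones(len(uv))]@T[:3,:3].T
    return T[:3,3]+r*((z-T[2,3])/r[:,2:])
def cloud(d,K,T):
    v,u=np.indices(d.shape)
    X=np.stack([(u-K[0,2])/K[0,0]*d,-(v-K[1,2])/K[1,1]*d,-d],-1)@T[:3,:3].T+T[:3,3]
    X[d==0]=np.nan
    return X
def rect(m,K,T,z):
    "mask -> centre, size, angle of long side at height z (world)"
    cs,_=cv2.findContours(m.astype(np.uint8),cv2.RETR_EXTERNAL,cv2.CHAIN_APPROX_NONE)
    c=max(cs,key=cv2.contourArea)
    # centroid from filled area
    f=np.zeros(m.shape,np.uint8);cv2.drawContours(f,[c],-1,1,-1)
    v,u=np.nonzero(f);W=ray(np.c_[u,v],K,T,z)[:,:2]
    (cx,cy),(w,h),a=cv2.minAreaRect((W*1000).astype(np.float32))
    if h>w:a+=90;w,h=h,w
    return "cen %s rect %s size %.0fx%.0f ang %.1f"%(W.mean(0).round(4),np.round([cx/1000,cy/1000],4),w+2.5,h+2.5,a)
E
cat > m.py <<'E'
from h import *
p,d,K,T=shot("top")
X=cloud(d,K,T);Z=X[...,2]
def win(u,v,r=34):
    m=np.zeros(d.shape,bool);m[v-r:v+r,u-r:u+r]=1;return m
H=cv2.cvtColor(p,cv2.COLOR_RGB2HSV).astype(int);h,s,V=[H[...,i] for i in range(3)]
print("table z",np.nanmedian(Z[60:100,100:500]))
q=lambda n,m,z:print(n,"Zmed %.4f"%np.nanmedian(Z[m]),m.sum(),rect(m,K,T,z))
q("round",win(207,151,24)&(s>70)&(h<30)|win(207,151,15),.008)
q("square",win(396,143)&(V<60)&(Z>.004),.008)
q("stand",win(158,208)&(Z>.003)&(s>70),.008)
q("standrests",win(158,208)&(Z>.003),.012)
q("rests",win(158,208)&(Z>.015),.02)
q("base",win(427,207,27)&(s>150)&((h<8)|(h>172)),.008)
q("baseZ",win(427,207,27)&(Z>.004),.008)
q("post",win(427,207)&(Z>.03),.048)
q("bar",win(239,203)&(Z>.041)&(s<60),.048)
q("wheel",win(239,203)&(s>120)&(h>15)&(h<35),.034)
q("wheelZ",win(239,203)&(Z>.015),.034)
q("puck",win(343,200,24)&(s>120)&(h>100)&(h<130),.034)
q("cubetop",win(343,200,24)&(Z>.06),.076)
q("puckZ",win(343,200,24)&(Z>.02),.034)
q("ball",win(343,200,10)&(s>60)&((h<10)|(h>165)),.06)
q("arch",win(281,129,20)&(Z>.03),.042)
q("shaker",win(316,130,13)&(Z>.03),.058)
o=p[100:280,120:460];cv2.imwrite("pics/c1.png",cv2.resize(o[:,:,::-1],None,fx=2.3,fy=2.3,interpolation=2))
o=p[150:260,190:390];cv2.imwrite("pics/c2.png",cv2.resize(o[:,:,::-1],None,fx=4,fy=4,interpolation=2))
E
python3 m.py
```

```text
table z 0.0018443709852863366
round Zmed 0.0098 1005 cen [0.6243 0.2333] rect [0.625  0.2337] size 90x89 ang 1.0
square Zmed 0.0093 808 cen [ 0.6423 -0.2485] rect [ 0.6427 -0.2487] size 76x75 ang 115.2
stand Zmed 0.0094 868 cen [0.4794 0.353 ] rect [0.4795 0.3533] size 141x53 ang 154.9
standrests Zmed 0.0083 1783 cen [0.4803 0.3511] rect [0.4823 0.3461] size 162x79 ang 156.0
rests Zmed 0.0214 223 cen [0.4413 0.3699] rect [0.4416 0.3698] size 51x17 ang 63.8
base Zmed 0.0092 911 cen [ 0.4806 -0.3196] rect [ 0.4809 -0.3195] size 86x86 ang 134.3
baseZ Zmed 0.0090 1050 cen [ 0.4807 -0.3203] rect [ 0.4812 -0.321 ] size 90x89 ang 86.1
post Zmed 0.0484 26 cen [ 0.4804 -0.3172] rect [ 0.4812 -0.317 ] size 15x12 ang 89.9
bar Zmed 0.0492 547 cen [0.4939 0.1411] rect [0.4939 0.1409] size 122x30 ang 10.8
wheel Zmed 0.0349 275 cen [0.4905 0.1197] rect [0.491  0.1185] size 60x25 ang 11.3
wheelZ Zmed 0.0481 842 cen [0.4927 0.1417] rect [0.4945 0.1399] size 123x66 ang 0.6
puck Zmed 0.0352 217 cen [ 0.4851 -0.111 ] rect [ 0.4902 -0.1105] size 65x54 ang 80.8
cubetop Zmed 0.0772 333 cen [ 0.4959 -0.1083] rect [ 0.4959 -0.1084] size 45x45 ang 165.7
puckZ Zmed 0.0759 538 cen [ 0.4957 -0.1122] rect [ 0.496  -0.1126] size 64x63 ang 179.7
ball Zmed 0.0770 43 cen [ 0.4939 -0.1087] rect [ 0.4937 -0.1087] size 23x22 ang 128.6
arch Zmed 0.0434 334 cen [0.6699 0.0421] rect [0.6699 0.0421] size 72x32 ang 93.7
shaker Zmed 0.0591 211 cen [ 0.6673 -0.0448] rect [ 0.6668 -0.0449] size 42x39 ang 179.8
```

View pics/c2.png

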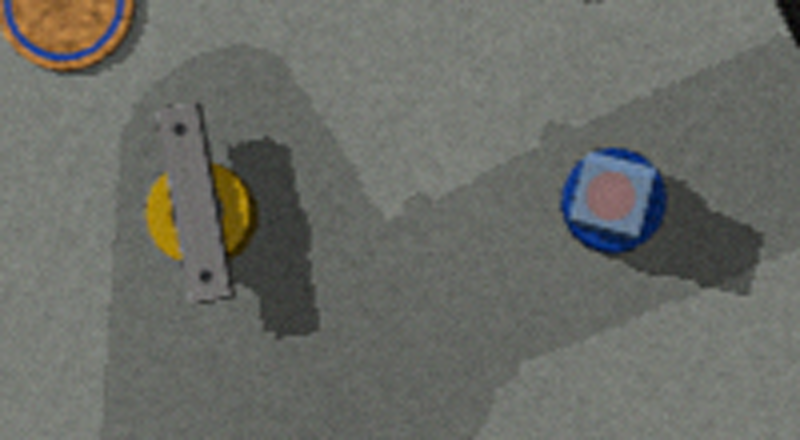

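Heights, sizes and reach agree with the given data (calibration z bias about +1.5 mm). Now the move planner helper, starting with the cube.

```bash
cat > g.py <<'E'
import sys,numpy as np
from scipy.spatial.transform import Rotation as Ro
from plant import get_obs
o=get_obs();R=Ro.from_euler("xyz",o["orientation"],degrees=True).as_matrix()
a=np.degrees(np.arctan2(R[1,2],R[0,2]))
print("t %.1f tcp"%o["clock"],o["tool_pos"].round(4),"jaw ang %.1f"%a,"down",R[:,0].round(3),"J",o["joint_pos"].round(0),"open %.4f"%o["opening"],"F",o["force"].round(1))
if len(sys.argv)>1:
    x,y,z,ang,per=map(float,sys.argv[1:])
    # level frame so sensor noise in tilt does not leak
    s=R.T@(np.array([x,y,z])-o["tool_pos"])*100
    da=(ang-a+per/2)%per-per/2
    print("shift cm",s.round(2),"then spin rad %.3f"%(-np.radians(da)),"rows: shift>=%d spin>=%d"%(np.ceil(np.linalg.norm(s)/4),np.ceil(abs(np.radians(da))/.14)))
E
python3 g.py 0.4955 -0.1085 0.15 -14.3 90
```

```text
t 0.1 tcp [ 0.2024 -0.6435  0.2258] jaw ang 107.5 down [-0.     0.001 -1.   ] J [-56.  21.   1.  -0. -70. -17.] open 0.0875 F [-0.9  0.1  0.5]
shift cm [  7.63 -44.01  42.24] then spin rad 0.554 rows: shift>=16 spin>=4
```

Call:
{"name": "move_arm", "arguments": {
  "commands": [
    [[0.5, -2.75, 2.64, 0], [0.5, -2.75, 2.64, 0], [0.5, -2.75, 2.64, 0], [0.5, -2.75, 2.64, 0], [0.5, -2.75, 2.64, 0], [0.5, -2.75, 2.64, 0], [0.5, -2.75, 2.64, 0], [0.5, -2.75, 2.64, 0]]
  ]
}}

```text
clock: 0.95
tool_pos: [0.3494, -0.3749, 0.1863]
orientation: [-64.6, 90.0, 42.8]
force: [1.2, 0.2, -0.1]
opening: 0.0879
```

Call:
{"name": "move_arm", "arguments": {
  "commands": [
    [[0.5, -2.75, 2.64, 0.1], [0, 0, 0, 0.1], [0, 0, 0, 0.1], [0, 0, 0, 0.1], [0, 0, 0, 0.1], [0, 0, 0, 0.054], [0, 0, 0, 0], [0, 0, 0, 0]]
  ]
}}

```text
clock: 1.75
tool_pos: [0.3672, -0.3429, 0.1815]
orientation: [69.6, 90.0, 145.4]
force: [-0.6, -0.5, 0.3]
opening: 0.0875
```

```bash
python3 g.py 0.4955 -0.1085 0.13 -14.3 90
```

```text
t 1.8 tcp [ 0.3672 -0.3429  0.1815] jaw ang 75.8 down [-0.  0. -1.] J [-21.   6. -24.  -0. -59. -84.] open 0.0875 F [-0.6 -0.5  0.3]
shift cm [ 5.15 -6.7  25.87] then spin rad 0.002 rows: shift>=7 spin>=1
```

Call:
{"name": "move_arm", "arguments": {
  "commands": [
    [[0.74, -0.96, 3.7, 0], [0.74, -0.96, 3.7, 0], [0.74, -0.96, 3.7, 0], [0.74, -0.96, 3.7, 0], [0.74, -0.96, 3.7, 0], [0.74, -0.96, 3.7, 0], [0.74, -0.96, 3.7, 0], [0, 0, 0, 0]]
  ]
}}

```text
clock: 2.55
tool_pos: [0.498, -0.1056, 0.1289]
orientation: [104.6, 90.0, -179.4]
force: [-0.3, -0.6, -0.2]
opening: 0.0875
```

```bash
python3 g.py 0.4955 -0.1085 0.042 -14.3 90; python3 -c "
from h import *
p,*_=shot('scene');cv2.imwrite('pics/s1.png',cv2.resize(p[100:300,180:440,::-1],None,fx=3,fy=3))"
```

```text
t 2.5 tcp [ 0.498  -0.1056  0.1289] jaw ang 76.0 down [-0. -0. -1.] J [  10.   10.  -28.   -0.  -52. -114.] open 0.0875 F [-0.3 -0.6 -0.2]
shift cm [ 8.69  0.17 -0.34] then spin rad 0.005 rows: shift>=3 spin>=1
```

View pics/s1.png

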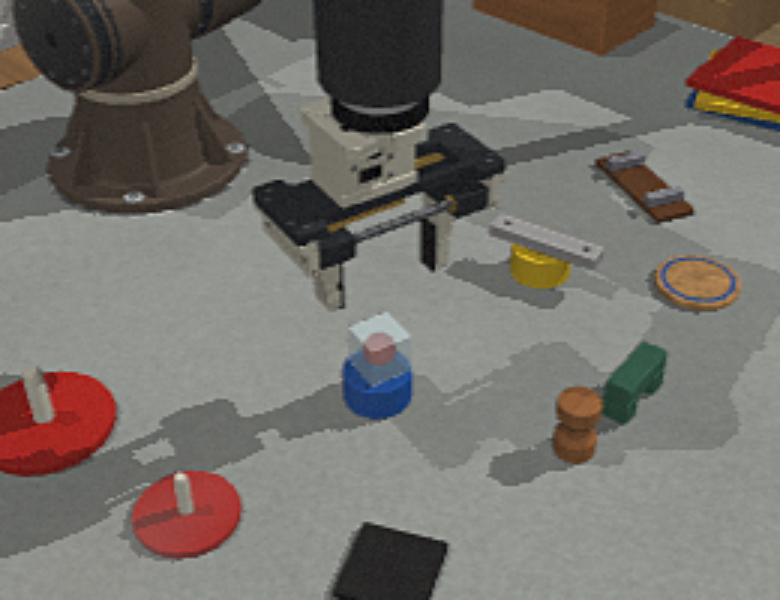

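The gripper is centred above the cube (crop 378,350) and the way down is clear.

Call:
{"name": "move_arm", "arguments": {
  "commands": [
    [[2, 0.17, -0.34, 0], [2, 0, 0, 0], [2, 0, 0, 0], [1.5, 0, 0, 0], [1.1, 0, 0, 0], [0, 0, 0, 0], [0, 0, 0, 0]]
  ],
  "jaw": 7
}}

```text
clock: 3.3
tool_pos: [0.494, -0.1118, 0.0441]
orientation: [-141.3, 90.0, -65.5]
force: [0.0, 0.7, 0.5]
opening: 0.0702
```

Call:
{"name": "move_arm", "arguments": {
  "commands": [
    [[0, 0, 0, 0], [0, 0, 0, 0], [0, 0, 0, 0], [0, 0, 0, 0], [0, 0, 0, 0], [0, 0, 0, 0], [0, 0, 0, 0], [0, 0, 0, 0]]
  ],
  "jaw": 3.5
}}

```text
clock: 4.1
tool_pos: [0.4942, -0.1113, 0.0441]
orientation: [-69.4, 90.0, 6.3]
force: [-0.9, 2.4, 6.3]
opening: 0.0417
```

Call:
{"name": "move_arm", "arguments": {
  "commands": [
    [[-0.5, 0, 0, 0], [-1, 0, 0, 0], [-2, 0, 0, 0], [-2, 0, 0, 0], [-2, 0, 0, 0], [-2, 0, 0, 0], [0, 0, 0, 0]]
  ]
}}

```text
clock: 4.8
tool_pos: [0.4955, -0.1115, 0.1421]
orientation: [-74.8, 89.7, 1.0]
force: [-0.1, 0.2, -1.3]
opening: 0.0418
```

```bash
python3 g.py 0.6425 -0.2486 0.06 25.2 90; cat > m2.py <<'E'
from h import *
p,d,K,T=shot("top");X=cloud(d,K,T);Z=X[...,2]
H=cv2.cvtColor(p,cv2.COLOR_RGB2HSV).astype(int);h,s,V=[H[...,i] for i in range(3)]
def win(u,v,r=30):
    m=np.zeros(d.shape,bool);m[v-r:v+r,u-r:u+r]=1;return m
q=lambda n,m,z:print(n,"Zmed %.4f"%np.nanmedian(Z[m]),m.sum(),rect(m,K,T,z)) if m.sum()>20 else print(n,"none")
q("puck",win(343,200)&(s>120)&(h>100)&(h<130)&(Z>.02)&(Z<.05),.034)
q("shaker",win(316,130,13)&(Z>.03)&(Z<.08),.058)
E
python3 m2.py
```

```text
t 4.8 tcp [ 0.4955 -0.1115  0.1421] jaw ang 75.7 down [ 0.005  0.    -1.   ] J [  10.    9.  -27.    0.  -54. -114.] open 0.0418 F [-0.1  0.2 -1.3]
shift cm [  8.28 -17.58  -9.68] then spin rad -0.689 rows: shift>=6 spin>=5
puck none
shaker Zmed 0.0595 173 cen [ 0.6706 -0.0444] rect [ 0.672  -0.0443] size 40x33 ang 99.4
```

Cube gripped (41.8 mm). I carry it to the square pad.

Call:
{"name": "move_arm", "arguments": {
  "commands": [
    [[0, -2.93, -1.6, 0], [0, -2.93, -1.6, 0], [0, -2.93, -1.6, 0], [0, -2.93, -1.6, 0], [0, -2.93, -1.6, 0], [0, -2.93, -1.6, 0], [0, 0, 0, 0]]
  ]
}}

```text
clock: 5.55
tool_pos: [0.6419, -0.2503, 0.1365]
orientation: [113.3, 89.9, -171.1]
force: [-0.6, 0.8, -1.9]
opening: 0.0419
```

Call:
{"name": "move_arm", "arguments": {
  "commands": [
    [[1, 0, 0, -0.13], [1, 0, 0, -0.14], [1, 0, 0, -0.14], [1, 0, 0, -0.14], [1, 0, 0, -0.14], [0, 0, 0, 0], [0, 0, 0, 0]]
  ]
}}

```text
clock: 6.25
tool_pos: [0.64, -0.2476, 0.0883]
orientation: [58.7, 89.9, 173.7]
force: [0.5, 0.3, -0.2]
opening: 0.0419
```

```bash
python3 g.py 0.6425 -0.2486 0.03 25.2 90;  python3 m2.py
```

```text
t 6.2 tcp [ 0.64   -0.2476  0.0883] jaw ang 115.0 down [-0.001  0.    -1.   ] J [ -5.  28.  -7.  -0. -55. -60.] open 0.0419 F [ 0.5  0.3 -0.2]
shift cm [ 5.83 -0.19 -0.2 ] then spin rad -0.003 rows: shift>=2 spin>=1
puck none
shaker none
```

Call:
{"name": "move_arm", "arguments": {
  "commands": [
    [[2, -0.2, -0.2, 0], [2, 0, 0, 0], [1, 0, 0, 0], [0.8, 0, 0, 0], [0, 0, 0, 0], [0, 0, 0, 0]]
  ]
}}

```text
clock: 6.9
tool_pos: [0.6436, -0.2488, 0.0314]
orientation: [-140.1, 90.0, -24.9]
force: [0.3, -0.4, -1.6]
opening: 0.0419
```

```bash
python3 g.py 0.6425 -0.2486 0.0185 25.2 90
```

```text
t 6.9 tcp [ 0.6436 -0.2488  0.0314] jaw ang 115.2 down [ 0.001 -0.    -1.   ] J [ -5.  31. -10.   0. -49. -60.] open 0.0419 F [ 0.3 -0.4 -1.6]
shift cm [1.29 0.09 0.07] then spin rad 0.001 rows: shift>=1 spin>=1
```

Call:
{"name": "move_arm", "arguments": {
  "commands": [
    [[0.4, 0.09, 0.07, 0], [0.4, 0, 0, 0], [0.3, 0, 0, 0], [0.1, 0, 0, 0], [0, 0, 0, 0], [0, 0, 0, 0], [0, 0, 0, 0]]
  ]
}}

```text
clock: 7.6
tool_pos: [0.6422, -0.2485, 0.0189]
orientation: [-128.9, 90.0, -13.6]
force: [-0.2, 0.2, -1.2]
opening: 0.042
```

Call:
{"name": "move_arm", "arguments": {
  "commands": [
    [[0.1, 0, 0, 0], [0, 0, 0, 0], [0.1, 0, 0, 0], [0, 0, 0, 0]]
  ]
}}

```text
clock: 8.0
tool_pos: [0.6424, -0.2486, 0.0182]
orientation: [-140.9, 89.9, -25.6]
force: [-3.4, 1.1, 9.1]
opening: 0.0416
```

Contact (about 9 N up). Release and go up.

Call:
{"name": "move_arm", "arguments": {
  "commands": [
    [[0, 0, 0, 0], [0, 0, 0, 0], [0, 0, 0, 0], [0, 0, 0, 0], [-1, 0, 0, 0], [-2, 0, 0, 0], [-3, 0, 0, 0], [-3, 0, 0, 0]]
  ],
  "jaw": 6
}}

```text
clock: 8.8
tool_pos: [0.6419, -0.2485, 0.108]
orientation: [73.5, 90.0, -171.2]
force: [0.2, -0.4, -1.3]
opening: 0.0599
```

```bash
python3 g.py 0.494 0.141 0.13 100.8 180
```

```text
t 8.8 tcp [ 0.6419 -0.2485  0.108 ] jaw ang 115.3 down [-0.001 -0.    -1.   ] J [ -5.  27.  -6.   0. -57. -60.] open 0.0599 F [ 0.2 -0.4 -1.3]
shift cm [-2.19 -3.25 41.54] then spin rad 0.252 rows: shift>=11 spin>=2
```

Call:
{"name": "move_arm", "arguments": {
  "commands": [
    [[-2, 0, 0, 0], [-0.2, -0.3, 3.78, 0], [0, -0.3, 3.78, 0], [0, -0.3, 3.78, 0], [0, -0.3, 3.78, 0], [0, -0.3, 3.78, 0], [0, -0.3, 3.78, 0], [0, -0.3, 3.78, 0]]
  ]
}}

```text
clock: 9.6
tool_pos: [0.5477, 0.0011, 0.1297]
orientation: [-103.4, 89.9, 11.9]
force: [1.2, 1.0, 0.0]
opening: 0.0599
```

Call:
{"name": "move_arm", "arguments": {
  "commands": [
    [[0, -0.3, 3.78, 0], [0, -0.3, 3.78, 0], [0, -0.3, 3.78, 0], [0, -0.25, 3.75, 0.13], [0, 0, 0, 0.122], [0, 0, 0, 0], [0, 0, 0, 0]]
  ]
}}

```text
clock: 10.3
tool_pos: [0.4943, 0.1411, 0.1293]
orientation: [-73.7, 90.0, 27.3]
force: [0.3, -0.1, 1.1]
opening: 0.0602
```

```bash
python3 g.py 0.494 0.141 0.036 100.8 180; cat >>m2.py <<'E'
q("cube",win(396,143)&(Z>.03),.05)
q("square",win(396,143)&(Z>.005),.008)
q("barends",win(239,203)&(Z>.043)&(Z<.06)&(s<60),.048)
cv2.imwrite("pics/last.png",p[:,:,::-1])
E
python3 m2.py
```

```text
t 10.3 tcp [0.4943 0.1411 0.1293] jaw ang 101.0 down [ 0.001  0.    -1.   ] J [  38.   10.  -27.    0.  -52. -117.] open 0.0602 F [ 0.3 -0.1  1.1]
shift cm [ 9.33  0.04 -0.  ] then spin rad 0.004 rows: shift>=3 spin>=1
puck Zmed 0.0351 527 cen [ 0.4957 -0.1118] rect [ 0.4961 -0.1126] size 64x63 ang 179.9
shaker Zmed 0.0592 211 cen [ 0.6674 -0.0449] rect [ 0.6668 -0.0449] size 42x39 ang 179.8
cube Zmed 0.0510 350 cen [ 0.6419 -0.2472] rect [ 0.6419 -0.247 ] size 50x46 ang 114.8
square Zmed 0.0115 860 cen [ 0.6428 -0.2488] rect [ 0.6413 -0.2493] size 78x76 ang 25.2
barends Zmed 0.0495 197 cen [0.4557 0.1345] rect [0.4583 0.134 ] size 50x29 ang 10.3
```

Cube is centred within 2 mm. Down to the bar, at a TCP height just above the wheel top.

Call:
{"name": "move_arm", "arguments": {
  "commands": [
    [[2, 0, 0, 0], [2, 0, 0, 0], [2, 0, 0, 0], [1.5, 0, 0, 0], [1, 0, 0, 0], [0.5, 0, 0, 0], [0, 0, 0, 0], [0, 0, 0, 0]]
  ],
  "jaw": 5
}}

```text
clock: 11.15
tool_pos: [0.4946, 0.1412, 0.0393]
orientation: [-73.4, 90.0, 27.4]
force: [-1.2, 0.6, -0.2]
opening: 0.0499
```

```bash
python3 g.py 0.494 0.141 0.037 100.8 180
```

```text
t 11.2 tcp [0.4946 0.1412 0.0393] jaw ang 100.8 down [ 0.001  0.    -1.   ] J [  38.   17.  -33.    0.  -40. -117.] open 0.0499 F [-1.2  0.6 -0.2]
shift cm [ 0.23  0.07 -0.01] then spin rad 0.000 rows: shift>=1 spin>=1
```

Call:
{"name": "move_arm", "arguments": {
  "commands": [
    [[0.25, 0.06, 0, 0], [0, 0, 0, 0], [0, 0, 0, 0]]
  ]
}}

```text
clock: 11.45
tool_pos: [0.4937, 0.1411, 0.0365]
orientation: [-63.0, 90.0, 37.9]
force: [0.5, 0.3, -0.1]
opening: 0.05
```

Call:
{"name": "move_arm", "arguments": {
  "commands": [
    [[0, 0, 0, 0], [0, 0, 0, 0], [0, 0, 0, 0], [0, 0, 0, 0], [0, 0, 0, 0], [0, 0, 0, 0], [0, 0, 0, 0], [0, 0, 0, 0]]
  ],
  "jaw": 1.8
}}

```text
clock: 12.25
tool_pos: [0.4937, 0.1412, 0.0363]
orientation: [-54.0, 90.0, 46.8]
force: [-0.5, 1.4, 0.1]
opening: 0.0255
```

Call:
{"name": "move_arm", "arguments": {
  "commands": [
    [[-0.5, 0, 0, 0], [-1, 0, 0, 0], [-2, 0, 0, 0], [-2, 0, 0, 0], [-2, 0, 0, 0], [0, 0, 0, 0]]
  ]
}}

```text
clock: 12.85
tool_pos: [0.4951, 0.1418, 0.1144]
orientation: [-69.9, 89.7, 30.9]
force: [0.4, 0.8, -3.2]
opening: 0.0257
```

```bash
python3 g.py 0.4795 0.3532 0.11 64.7 180;python3 -c "
from h import *
p,*_=shot('scene');cv2.imwrite('pics/s2.png',cv2.resize(p[60:260,270:470,::-1],None,fx=3,fy=3))"
```

```text
t 12.8 tcp [0.4951 0.1418 0.1144] jaw ang 100.8 down [ 0.004  0.003 -1.   ] J [  38.   11.  -28.    0.  -50. -117.] open 0.0257 F [ 0.4  0.8 -3.2]
shift cm [ 0.49 -2.44 21.05] then spin rad 0.631 rows: shift>=6 spin>=5
```

View pics/s2.png

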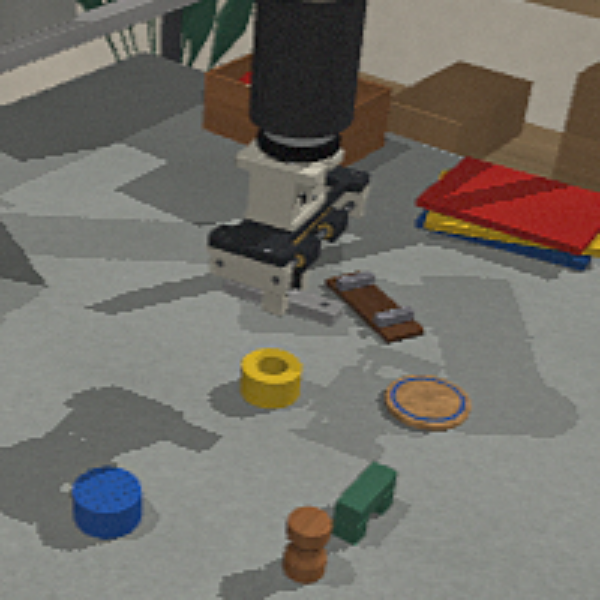

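Bar is held level and in the middle; wheel stayed in place. The short spin would take joint 6 to about -173° (its limit), so I turn the bar the other way round: 0.631 − π = −2.51 rad.

Call:
{"name": "move_arm", "arguments": {
  "commands": [
    [[0, -0.4, 3.5, 0], [0, -0.4, 3.5, 0], [0, -0.4, 3.5, 0], [0, -0.4, 3.5, 0], [0, -0.4, 3.5, 0], [0, -0.44, 3.5, 0], [0, 0, 0, -0.14], [0, 0, 0, -0.14]]
  ]
}}

```text
clock: 13.7
tool_pos: [0.4771, 0.3523, 0.1095]
orientation: [108.7, 89.8, -134.1]
force: [-0.2, -1.1, -3.9]
opening: 0.0256
```

Call:
{"name": "move_arm", "arguments": {
  "commands": [
    [[0, 0, 0, -0.14], [0, 0, 0, -0.14], [0, 0, 0, -0.14], [0, 0, 0, -0.14], [0, 0, 0, -0.14], [0, 0, 0, -0.14], [0, 0, 0, -0.14], [0, 0, 0, -0.14]]
  ]
}}

```text
clock: 14.5
tool_pos: [0.4775, 0.3511, 0.1098]
orientation: [43.8, 89.9, -134.8]
force: [1.0, -0.0, -3.9]
opening: 0.0258
```

Call:
{"name": "move_arm", "arguments": {
  "commands": [
    [[0, 0, 0, -0.14], [0, 0, 0, -0.14], [0, 0, 0, -0.14], [0, 0, 0, -0.14], [0, 0, 0, -0.14], [0, 0, 0, -0.14], [0, 0, 0, -0.14], [0, 0, 0, -0.13]]
  ]
}}

```text
clock: 15.3
tool_pos: [0.4775, 0.3511, 0.1098]
orientation: [-19.3, 89.9, -134.3]
force: [-0.0, -0.8, -3.1]
opening: 0.0255
```

```bash
python3 g.py 0.4795 0.3532 0.05 64.7 180
```

```text
t 15.3 tcp [0.4775 0.3511 0.1098] jaw ang -115.1 down [-0.002 -0.002 -1.   ] J [ 55.  19. -19.  -0. -53.  10.] open 0.0255 F [-0.  -0.8 -3.1]
shift cm [ 5.98  0.1  -0.29] then spin rad 0.004 rows: shift>=2 spin>=1
```

Call:
{"name": "move_arm", "arguments": {
  "commands": [
    [[2, 0.1, -0.29, 0], [2, 0, 0, 0], [1.5, 0, 0, 0], [0.6, 0, 0, 0], [0, 0, 0, 0], [0, 0, 0, 0]]
  ]
}}

```text
clock: 15.9
tool_pos: [0.4805, 0.3541, 0.0504]
orientation: [52.3, 90.0, -63.1]
force: [0.2, -0.2, -3.2]
opening: 0.0257
```

```bash
python3 g.py 0.4795 0.3532 0.0235 64.7 180;python3 -c "
from h import *
p,*_=shot('scene');cv2.imwrite('pics/s3.png',cv2.resize(p[110:210,340:460,::-1],None,fx=5,fy=5,interpolation=2))"
```

```text
t 15.9 tcp [0.4805 0.3541 0.0504] jaw ang -115.4 down [ 0. -0. -1.] J [ 55.  23. -22.   0. -46.   9.] open 0.0257 F [ 0.2 -0.2 -3.2]
shift cm [ 2.69 -0.05  0.13] then spin rad -0.001 rows: shift>=1 spin>=1
```

View pics/s3.png

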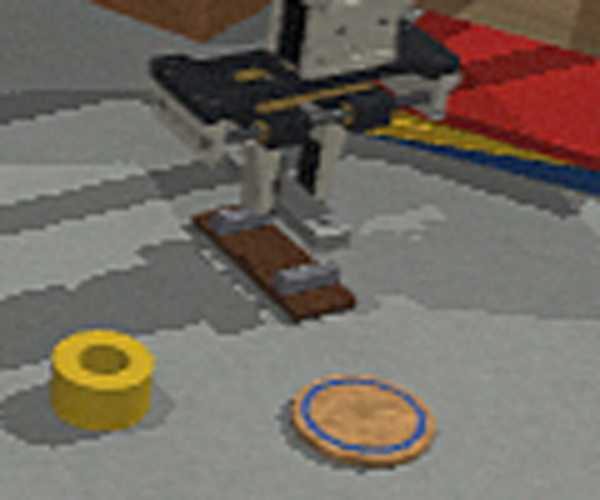

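Bar (crop 310,215) is parallel to the stand and above it; lowering slowly.

Call:
{"name": "move_arm", "arguments": {
  "commands": [
    [[1, -0.05, 0.13, 0], [0.8, 0, 0, 0], [0.5, 0, 0, 0], [0.3, 0, 0, 0], [0.1, 0, 0, 0], [0, 0, 0, 0], [0, 0, 0, 0]]
  ]
}}

```text
clock: 16.65
tool_pos: [0.4795, 0.3533, 0.0235]
orientation: [159.8, 90.0, 44.4]
force: [0.8, -0.7, -2.8]
opening: 0.026
```

Call:
{"name": "move_arm", "arguments": {
  "commands": [
    [[0.1, 0, 0, 0], [0, 0, 0, 0], [0, 0, 0, 0]]
  ]
}}

```text
clock: 16.95
tool_pos: [0.4793, 0.3532, 0.0224]
orientation: [168.3, 90.0, 53.0]
force: [-0.1, -0.3, -3.4]
opening: 0.0258
```

Call:
{"name": "move_arm", "arguments": {
  "commands": [
    [[0.1, 0, 0, 0], [0, 0, 0, 0], [0, 0, 0, 0]]
  ]
}}

```text
clock: 17.25
tool_pos: [0.4794, 0.3532, 0.0223]
orientation: [144.7, 90.0, 29.4]
force: [-3.4, -1.4, 6.3]
opening: 0.026
```

Contact. Release and lift, then see the stand and the wheel.

Call:
{"name": "move_arm", "arguments": {
  "commands": [
    [[0, 0, 0, 0], [0, 0, 0, 0], [0, 0, 0, 0], [0, 0, 0, 0], [-1, 0, 0, 0], [-2, 0, 0, 0], [-3, 0, 0, 0], [-4, 0, 0, 0]]
  ],
  "jaw": 4.5
}}

```text
clock: 18.05
tool_pos: [0.4786, 0.3522, 0.1215]
orientation: [-13.6, 89.8, -129.0]
force: [0.5, 0.7, 0.4]
opening: 0.0451
```

```bash
cat >m3.py <<'E'
from h import *
p,d,K,T=shot("top");X=cloud(d,K,T);Z=X[...,2]
H=cv2.cvtColor(p,cv2.COLOR_RGB2HSV).astype(int);h,s,V=[H[...,i] for i in range(3)]
def win(u,v,r=30):
    m=np.zeros(d.shape,bool);m[v-r:v+r,u-r:u+r]=1;return m
q=lambda n,m,z:print(n,"Zmed %.4f"%np.nanmedian(Z[m]),m.sum(),rect(m,K,T,z)) if m.sum()>20 else print(n,"none")
ye=(s>120)&(h>15)&(h<35)
q("wheel",win(239,203)&ye&(Z>.02)&(Z<.05),.034)
q("wheel on post",win(427,207)&ye&(Z>.02)&(Z<.07),.042)
bl=(s>120)&(h>100)&(h<130)
q("puck",win(343,200)&bl&(Z>.02)&(Z<.05),.034)
q("puck on cork",win(207,151)&bl&(Z>.03)&(Z<.06),.042)
q("bar",win(158,208,36)&(Z>.029)&(Z<.045),.034)
q("cube",win(396,143)&(Z>.03)&(Z<.09),.05)
q("arch",win(281,129,20)&(Z>.03)&(Z<.06),.042)
q("shaker",win(316,130,13)&(Z>.03)&(Z<.08),.058)
cv2.imwrite("pics/last.png",p[:,:,::-1])
E
python3 m3.py; python3 g.py 0.492 0.142 0.13 0 360
```

```text
wheel Zmed 0.0352 439 cen [0.4888 0.1405] rect [0.4893 0.1398] size 66x64 ang 89.9
wheel on post none
puck Zmed 0.0352 527 cen [ 0.4957 -0.1118] rect [ 0.4961 -0.1126] size 64x63 ang 179.9
puck on cork none
bar Zmed 0.0353 202 cen [0.5172 0.3347] rect [0.5163 0.3345] size 47x30 ang 153.7
cube Zmed 0.0511 350 cen [ 0.642  -0.2471] rect [ 0.6419 -0.247 ] size 49x47 ang 115.2
arch Zmed 0.0433 332 cen [0.6699 0.0421] rect [0.6698 0.042 ] size 73x31 ang 94.6
shaker Zmed 0.0593 210 cen [ 0.6673 -0.0446] rect [ 0.6668 -0.0449] size 42x39 ang 179.8
t 18.1 tcp [0.4818 0.3552 0.1299] jaw ang -115.3 down [ 0.006  0.005 -1.   ] J [ 55.  18. -17.   0. -55.   9.] open 0.0450 F [2.3 2.4 7.4]
shift cm [-0.12 10.02 18.84] then spin rad -2.012 rows: shift>=6 spin>=15
```

Call:
{"name": "move_arm", "arguments": {
  "commands": [
    [[0, 1.65, 3.14, 0], [0, 1.65, 3.14, 0], [0, 1.65, 3.14, 0], [0, 1.65, 3.14, 0], [0, 1.65, 3.14, 0], [0, 1.65, 3.14, 0], [0, 0, 0, 0], [0, 0, 0, 0]]
  ],
  "jaw": 8.7
}}

```text
clock: 18.9
tool_pos: [0.4884, 0.1399, 0.122]
orientation: [146.9, 89.9, 31.5]
force: [0.3, 0.9, 0.7]
opening: 0.087
```

```bash
python3 m3.py|grep bar; python3 g.py 0.4895 0.1405 0.012 0 360
```

```text
bar none
t 18.9 tcp [0.4885 0.1406 0.1219] jaw ang -115.4 down [ 0.001  0.001 -1.   ] J [ 38.  10. -28.   0. -51.  26.] open 0.0868 F [ 0.3  1.4 -1.1]
shift cm [10.99  0.09 -0.02] then spin rad -2.014 rows: shift>=3 spin>=15
```

Call:
{"name": "move_arm", "arguments": {
  "commands": [
    [[2, 0.1, 0, 0], [2, 0, 0, 0], [2, 0, 0, 0], [2, 0, 0, 0], [1.5, 0, 0, 0], [1, 0, 0, 0], [0.4, 0, 0, 0], [0, 0, 0, 0]]
  ]
}}

```text
clock: 19.75
tool_pos: [0.4889, 0.1404, 0.012]
orientation: [-20.5, 90.0, -135.8]
force: [-0.5, -0.5, 0.0]
opening: 0.0869
```

Call:
{"name": "move_arm", "arguments": {
  "commands": [
    [[0, 0, 0, 0], [0, 0, 0, 0], [0, 0, 0, 0], [0, 0, 0, 0], [0, 0, 0, 0], [0, 0, 0, 0], [0, 0, 0, 0]]
  ],
  "jaw": 5.6
}}

```text
clock: 20.45
tool_pos: [0.4893, 0.1402, 0.0128]
orientation: [145.2, 89.9, 29.8]
force: [-1.1, 0.5, 6.0]
opening: 0.064
```

Call:
{"name": "move_arm", "arguments": {
  "commands": [
    [[-0.5, 0, 0, 0], [-1, 0, 0, 0], [-2, 0, 0, 0], [-3, 0, 0, 0], [-3, 0, 0, 0], [-2.5, 0, 0, 0], [0, 0, 0, 0]]
  ]
}}

```text
clock: 21.15
tool_pos: [0.4909, 0.1411, 0.1366]
orientation: [146.5, 89.6, 31.2]
force: [0.1, 0.1, -0.9]
opening: 0.0644
```

```bash
python3 g.py 0.4806 -0.3195 0.13 0 360
```

```text
t 21.1 tcp [0.4909 0.1411 0.1366] jaw ang -115.3 down [ 0.006  0.004 -1.   ] J [ 38.  10. -27.   0. -53.  26.] open 0.0644 F [ 0.1  0.1 -0.9]
shift cm [ 0.49 18.78 42.08] then spin rad -2.013 rows: shift>=12 spin>=15
```

Call:
{"name": "move_arm", "arguments": {
  "commands": [
    [[0, 1.57, 3.51, 0], [0, 1.57, 3.51, 0], [0, 1.57, 3.51, 0], [0, 1.57, 3.51, 0], [0, 1.57, 3.51, 0], [0, 1.57, 3.51, 0], [0, 1.57, 3.51, 0], [0, 1.57, 3.51, 0]]
  ]
}}

```text
clock: 21.95
tool_pos: [0.4814, -0.169, 0.1322]
orientation: [-89.6, 90.0, 155.0]
force: [0.3, -0.4, -1.1]
opening: 0.0645
```

Call:
{"name": "move_arm", "arguments": {
  "commands": [
    [[0, 1.57, 3.51, 0], [0, 1.57, 3.51, 0], [0, 1.57, 3.51, 0], [0, 1.57, 3.51, 0], [0, 0, 0, 0], [0, 0, 0, 0], [0, 0, 0, 0]]
  ]
}}

```text
clock: 22.65
tool_pos: [0.4783, -0.3207, 0.132]
orientation: [-97.5, 90.0, 147.1]
force: [0.7, 0.5, 0.1]
opening: 0.0639
```

```bash
python3 m3.py|grep bar; python3 g.py 0.4806 -0.3195 0.07 0 360;python3 -c "
from h import *
p,*_=shot('scene');cv2.imwrite('pics/s4.png',cv2.resize(p[130:330,130:350,::-1],None,fx=3,fy=3,interpolation=2))"
```

```text
bar Zmed 0.0353 562 cen [0.4823 0.3512] rect [0.4829 0.3508] size 122x31 ang 154.1
t 22.7 tcp [ 0.4785 -0.3204  0.1322] jaw ang -115.3 down [-0.  0. -1.] J [-14.  16. -19.  -0. -55.  79.] open 0.0641 F [-0.3 -0.2 -1. ]
shift cm [ 6.22  0.15 -0.17] then spin rad -2.013 rows: shift>=2 spin>=15
```

View pics/s4.png

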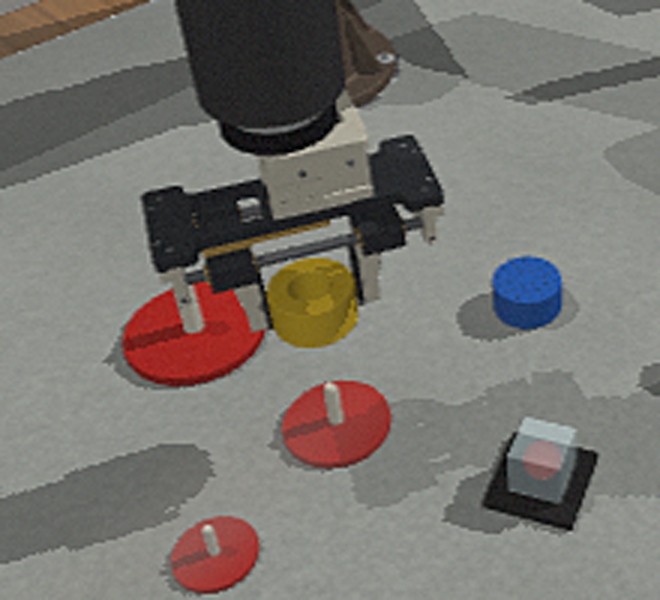

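Bar lies on the stand (3 mm off along, angle 0.5°). Wheel is held level behind/above the middle base (crop 335,423); lowering to just above the post tip.

Call:
{"name": "move_arm", "arguments": {
  "commands": [
    [[2, 0.15, -0.17, 0], [2, 0, 0, 0], [1.5, 0, 0, 0], [0.6, 0, 0, 0], [0, 0, 0, 0], [0, 0, 0, 0]]
  ]
}}

```text
clock: 23.35
tool_pos: [0.4814, -0.3201, 0.072]
orientation: [86.6, 89.9, -28.7]
force: [0.5, 0.3, 0.0]
opening: 0.0639
```

```bash
python3 g.py 0.4806 -0.3195 0.0215 0 360;python3 -c "
from h import *
p,*_=shot('scene');cv2.imwrite('pics/s5.png',cv2.resize(p[200:300,190:310,::-1],None,fx=5,fy=5,interpolation=2))"
```

```text
t 23.4 tcp [ 0.4814 -0.3201  0.072 ] jaw ang -115.3 down [ 0.001 -0.    -1.   ] J [-14.  20. -23.   0. -47.  79.] open 0.0639 F [0.5 0.3 0. ]
shift cm [ 5.05 -0.11 -0.02] then spin rad -2.013 rows: shift>=2 spin>=15
```

View pics/s5.png

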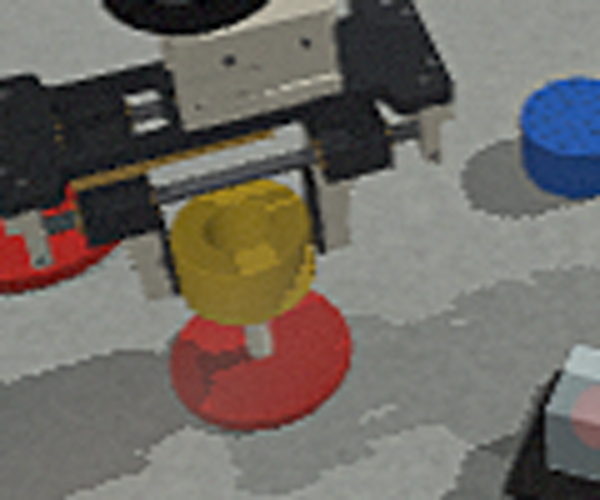

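The post (crop 258,340) lies under the wheel's middle; lowering.

Call:
{"name": "move_arm", "arguments": {
  "commands": [
    [[1, -0.1, 0, 0], [1, 0, 0, 0], [1, 0, 0, 0], [0.5, 0, 0, 0], [0, 0, 0, 0], [0, 0, 0, 0]]
  ]
}}

```text
clock: 24.0
tool_pos: [0.4799, -0.32, 0.0361]
orientation: [-66.7, 90.0, 178.0]
force: [0.1, -0.3, -0.7]
opening: 0.064
```

```bash
python3 g.py 0.4806 -0.3195 0.0215 0 360
```

```text
t 24.0 tcp [ 0.4799 -0.32    0.0361] jaw ang -115.4 down [-0.  0. -1.] J [-14.  22. -25.   0. -43.  79.] open 0.0640 F [ 0.1 -0.3 -0.7]
shift cm [ 1.46  0.04 -0.08] then spin rad -2.014 rows: shift>=1 spin>=15
```

Call:
{"name": "move_arm", "arguments": {
  "commands": [
    [[0.6, 0, 0, 0], [0.5, 0, 0, 0], [0.25, 0, 0, 0], [0.1, 0, 0, 0], [0, 0, 0, 0], [0, 0, 0, 0], [0, 0, 0, 0]]
  ]
}}

```text
clock: 24.7
tool_pos: [0.48, -0.32, 0.0219]
orientation: [97.1, 90.0, -18.3]
force: [-0.1, -0.6, -0.2]
opening: 0.0641
```

Call:
{"name": "move_arm", "arguments": {
  "commands": [
    [[0.1, 0, 0, 0], [0, 0, 0, 0], [0, 0, 0, 0]]
  ]
}}

```text
clock: 25.0
tool_pos: [0.4801, -0.32, 0.0209]
orientation: [93.3, 90.0, -22.1]
force: [0.3, 0.0, 0.5]
opening: 0.0644
```

Call:
{"name": "move_arm", "arguments": {
  "commands": [
    [[0.1, 0, 0, 0], [0, 0, 0, 0], [0, 0, 0, 0]]
  ]
}}

```text
clock: 25.3
tool_pos: [0.4801, -0.3201, 0.0208]
orientation: [84.5, 90.0, -30.8]
force: [-1.9, 1.4, 9.0]
opening: 0.064
```

Seated. Release, lift, and head for the puck.

Call:
{"name": "move_arm", "arguments": {
  "commands": [
    [[0, 0, 0, 0], [0, 0, 0, 0], [0, 0, 0, 0], [0, 0, 0, 0], [-1, 0, 0, 0], [-2, 0, 0, 0], [-4, 0, 0, 0], [-4, 0, 0, 0]]
  ],
  "jaw": 8.7
}}

```text
clock: 26.1
tool_pos: [0.4793, -0.3198, 0.1311]
orientation: [-73.2, 89.9, 171.4]
force: [0.4, 0.1, -0.1]
opening: 0.0868
```

```bash
python3 g.py 0.4963 -0.1125 0.13 0 360;python3 m3.py|grep wheel
```

```text
t 26.1 tcp [ 0.4793 -0.3198  0.1311] jaw ang -115.4 down [-0.001  0.    -1.   ] J [-14.  16. -19.   0. -55.  79.] open 0.0868 F [ 0.4  0.1 -0.1]
shift cm [  0.12  -7.35 -19.46] then spin rad -2.013 rows: shift>=6 spin>=15
wheel none
wheel on post Zmed 0.0427 89 cen [ 0.4623 -0.3321] rect [ 0.4623 -0.3303] size 32x21 ang 134.3
```

Call:
{"name": "move_arm", "arguments": {
  "commands": [
    [[0, -1.23, -3.25, 0], [0, -1.23, -3.25, 0], [0, -1.23, -3.25, 0], [0, -1.23, -3.25, 0], [0, -1.23, -3.25, 0], [0, -1.23, -3.25, 0], [0, 0, 0, 0], [0, 0, 0, 0]]
  ]
}}

```text
clock: 26.95
tool_pos: [0.497, -0.1114, 0.1303]
orientation: [117.3, 90.0, 2.0]
force: [-0.6, 0.2, 0.4]
opening: 0.087
```

```bash
python3 g.py 0.4963 -0.1125 0.012 0 360;python3 m3.py
```

```text
t 26.9 tcp [ 0.497  -0.1114  0.1303] jaw ang -115.2 down [ 0.001  0.    -1.   ] J [  9.  10. -28.   0. -52.  55.] open 0.0870 F [-0.6  0.2  0.4]
shift cm [11.83 -0.02  0.14] then spin rad -2.011 rows: shift>=3 spin>=15
wheel none
wheel on post Zmed 0.0425 497 cen [ 0.4788 -0.316 ] rect [ 0.4787 -0.3159] size 70x65 ang 108.3
puck Zmed 0.0347 30 cen [ 0.4682 -0.1092] rect [ 0.4692 -0.11  ] size 29x10 ang 89.9
puck on cork none
bar none
cube none
arch Zmed 0.0433 332 cen [0.67   0.0421] rect [0.6699 0.042 ] size 73x31 ang 94.6
shaker Zmed 0.0597 171 cen [ 0.6707 -0.0443] rect [ 0.672  -0.0443] size 40x33 ang 99.4
```

Call:
{"name": "move_arm", "arguments": {
  "commands": [
    [[2, 0, 0.1, 0], [3, 0, 0, 0], [2, 0, 0, 0], [2, 0, 0, 0], [1.5, 0, 0, 0], [1, 0, 0, 0], [0.3, 0, 0, 0], [0, 0, 0, 0]]
  ]
}}

```text
clock: 27.8
tool_pos: [0.4963, -0.1135, 0.0117]
orientation: [-45.3, 90.0, -160.7]
force: [0.3, -0.2, 1.1]
opening: 0.0869
```

Call:
{"name": "move_arm", "arguments": {
  "commands": [
    [[0, 0, 0, 0], [0, 0, 0, 0], [0, 0, 0, 0], [0, 0, 0, 0], [0, 0, 0, 0], [0, 0, 0, 0], [0, 0, 0, 0]]
  ],
  "jaw": 5.6
}}

```text
clock: 28.5
tool_pos: [0.4967, -0.113, 0.0123]
orientation: [117.1, 90.0, 1.8]
force: [-0.9, -0.2, 5.8]
opening: 0.0632
```

Call:
{"name": "move_arm", "arguments": {
  "commands": [
    [[-0.5, 0, 0, 0], [-1, 0, 0, 0], [-2, 0, 0, 0], [-3, 0, 0, 0], [-3, 0, 0, 0], [-2.5, 0, 0, 0], [0, 0, 0, 0]]
  ]
}}

```text
clock: 29.2
tool_pos: [0.4986, -0.113, 0.1361]
orientation: [117.7, 89.6, 2.3]
force: [0.3, -0.4, -0.7]
opening: 0.0639
```

```bash
python3 g.py 0.6248 0.2336 0.13 0 360
```

```text
t 29.2 tcp [ 0.4986 -0.113   0.1361] jaw ang -115.3 down [ 0.007  0.    -1.   ] J [  9.  10. -27.   0. -53.  55.] open 0.0639 F [ 0.3 -0.4 -0.7]
shift cm [  0.7   -3.43 -36.72] then spin rad -2.013 rows: shift>=10 spin>=15
```

Call:
{"name": "move_arm", "arguments": {
  "commands": [
    [[0, -0.35, -3.67, 0], [0, -0.35, -3.67, 0], [0, -0.35, -3.67, 0], [0, -0.35, -3.67, 0], [0, -0.35, -3.67, 0], [0, -0.35, -3.67, 0], [0, -0.35, -3.67, 0], [0, -0.35, -3.67, 0]]
  ]
}}

```text
clock: 30.0
tool_pos: [0.5966, 0.1656, 0.1314]
orientation: [-47.2, 89.9, -162.5]
force: [0.0, -0.8, -2.0]
opening: 0.0631
```

Call:
{"name": "move_arm", "arguments": {
  "commands": [
    [[0, -0.35, -3.67, 0], [0, -0.35, -3.67, 0], [0, 0, 0, 0], [0, 0, 0, 0], [0, 0, 0, 0]]
  ]
}}

```text
clock: 30.5
tool_pos: [0.6212, 0.2328, 0.1313]
orientation: [-36.0, 89.9, -151.4]
force: [-0.5, -0.1, -1.3]
opening: 0.0638
```

```bash
python3 g.py 0.6248 0.2336 0.035 0 360; python3 m3.py|grep -v puck
```

```text
t 30.5 tcp [0.6212 0.2328 0.1313] jaw ang -115.4 down [-0.001 -0.001 -1.   ] J [ 37.  23.  -8.  -0. -59.  27.] open 0.0638 F [-0.5 -0.1 -1.3]
shift cm [ 9.63  0.3  -0.23] then spin rad -2.014 rows: shift>=3 spin>=15
wheel none
wheel on post Zmed 0.0425 494 cen [ 0.479 -0.316] rect [ 0.4794 -0.3158] size 70x65 ang 101.2
bar Zmed 0.0353 569 cen [0.4821 0.3512] rect [0.4828 0.3506] size 122x31 ang 154.7
cube Zmed 0.0509 350 cen [ 0.6419 -0.2471] rect [ 0.642  -0.2469] size 49x46 ang 115.2
arch Zmed 0.0434 334 cen [0.67   0.0421] rect [0.6698 0.042 ] size 73x31 ang 94.6
shaker Zmed 0.0594 212 cen [ 0.6673 -0.0448] rect [ 0.6668 -0.0449] size 42x39 ang 179.8
```

Call:
{"name": "move_arm", "arguments": {
  "commands": [
    [[2, 0.3, -0.23, 0], [3, 0, 0, 0], [2, 0, 0, 0], [1.6, 0, 0, 0], [1, 0, 0, 0], [0, 0, 0, 0], [0, 0, 0, 0]]
  ]
}}

```text
clock: 31.25
tool_pos: [0.626, 0.2341, 0.0365]
orientation: [131.2, 90.0, 15.8]
force: [0.7, -0.2, -0.2]
opening: 0.0637
```

```bash
python3 g.py 0.6248 0.2336 0.021 0 360
```

```text
t 31.2 tcp [0.626  0.2341 0.0365] jaw ang -115.4 down [ 0.001  0.    -1.   ] J [ 37.  29. -13.   0. -48.  27.] open 0.0637 F [ 0.7 -0.2 -0.2]
shift cm [ 1.55 -0.09  0.1 ] then spin rad -2.014 rows: shift>=1 spin>=15
```

Call:
{"name": "move_arm", "arguments": {
  "commands": [
    [[0.6, -0.1, 0.1, 0], [0.5, 0, 0, 0], [0.3, 0, 0, 0], [0.1, 0, 0, 0], [0, 0, 0, 0], [0, 0, 0, 0], [0, 0, 0, 0]]
  ]
}}

```text
clock: 31.95
tool_pos: [0.6244, 0.234, 0.0209]
orientation: [145.5, 90.0, 30.1]
force: [0.6, -0.2, -1.8]
opening: 0.0638
```

Call:
{"name": "move_arm", "arguments": {
  "commands": [
    [[0.1, 0, 0, 0], [0, 0, 0, 0], [0, 0, 0, 0]]
  ]
}}

```text
clock: 32.25
tool_pos: [0.6245, 0.234, 0.0203]
orientation: [140.5, 90.0, 25.2]
force: [-0.0, 0.4, 5.5]
opening: 0.0635
```

Contact. Release, lift, then move aside for a clear look.

Call:
{"name": "move_arm", "arguments": {
  "commands": [
    [[0, 0, 0, 0], [0, 0, 0, 0], [0, 0, 0, 0], [0, 0, 0, 0], [-1, 0, 0, 0], [-2, 0, 0, 0], [-4, 0, 0, 0], [-4, 0, 0, 0]]
  ],
  "jaw": 8.7
}}

```text
clock: 33.05
tool_pos: [0.624, 0.2336, 0.1311]
orientation: [-20.7, 89.9, -136.1]
force: [1.5, 0.7, 0.5]
opening: 0.0869
```

Call:
{"name": "move_arm", "arguments": {
  "commands": [
    [[-1, 1.7, 3.6, 0], [-1, 1.7, 3.6, 0], [0, 1.7, 3.6, 0], [0, 1.7, 3.6, 0], [0, 1.7, 3.6, 0], [0, 0, 0, 0], [0, 0, 0, 0]]
  ]
}}

```text
clock: 33.75
tool_pos: [0.6241, 0.0337, 0.1506]
orientation: [132.2, 89.9, 16.8]
force: [0.3, 0.6, -0.1]
opening: 0.0872
```

```bash
python3 g.py; python3 m3.py; python3 -c "
from h import *
p,*_=shot('scene','s6')"; cp pics/last.png pics/t6.png
```

```text
t 33.8 tcp [0.6241 0.0337 0.1506] jaw ang -115.5 down [ 0.001  0.    -1.   ] J [ 21.  19. -12.   0. -59.  44.] open 0.0872 F [ 0.3  0.6 -0.1]
wheel none
wheel on post Zmed 0.0425 490 cen [ 0.479  -0.3159] rect [ 0.4792 -0.3158] size 70x65 ang 102.8
puck none
puck on cork Zmed 0.0436 551 cen [0.6225 0.2331] rect [0.6226 0.233 ] size 67x66 ang 27.0
bar Zmed 0.0352 506 cen [0.4863 0.3486] rect [0.4829 0.3507] size 121x31 ang 153.8
cube Zmed 0.0511 351 cen [ 0.6419 -0.2473] rect [ 0.6416 -0.2466] size 50x47 ang 114.8
arch Zmed 0.0432 132 cen [0.6699 0.021 ] rect [0.6715 0.0239] size 34x32 ang 90.2
shaker none
```

View pics/t6.png

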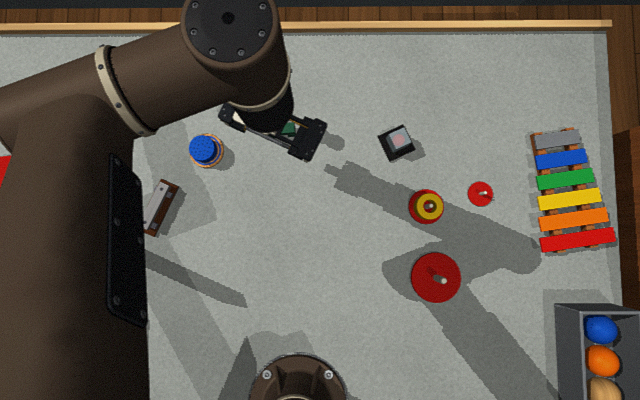

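View pics/s6.png

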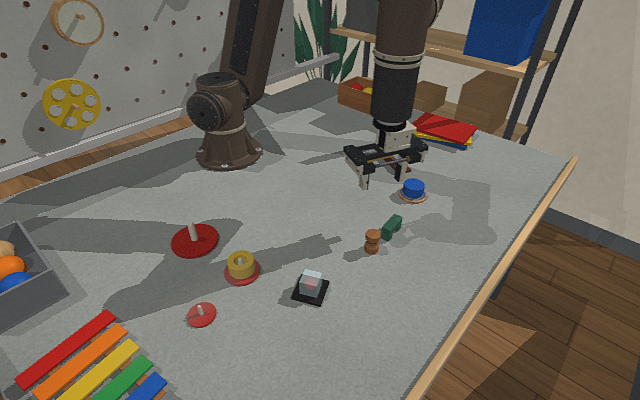

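Every piece sits on its place: wheel round the post at top (427,206), puck on cork (207,150), cube on black pad (397,142) and bar on the stand (161,205). Shaker and arch stand where they were. I hand in.

```bash
python3 -c "
from plant import close_job;print(close_job())"
```

```text
the job is handed in; nothing more can be done
None
```

I took both stacks apart, set each of the four pieces down on its own place, and handed the job in at about 34 s. Each piece was lowered until the force sensor showed contact, then released. The gripper was clear of everything at the end. No verdict is reported back.

| Piece | Last measured offset from its place | Limit |
|---|---|---|
| Cube on black pad | about 2 mm | 12 mm |
| Bar on stand | about 3 mm along, 1 mm across, 1° | 15 mm, 10 mm, 0.15 rad (8.6°) |
| Puck on cork pad | about 2 mm | 12 mm |
| Wheel on post | about 4 mm | 12 mm |

- **Wheel:** the image offset is probably too large, because the wheel's visible side wall pulls the estimate toward the camera. By the arm's own position at release it was under 1 mm. The post shows through the hole.
- **Heights:** all four match the resting heights, after allowing for a constant camera error of about 1.5 mm.
- **Shaker and arch:** until the last step, the overhead measurements showed no movement. In the final overhead picture the gripper hid the shaker and part of the arch. The scene camera shows both where they started.

No check failed.

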